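Open the bead case and hold the bead dish at it for matching

ROBOT

A 6-joint arm with a two-finger parallel gripper is mounted at the origin on the work surface. World frame = base frame: x ahead of the robot, y to its left, z up, the work surface at z = 0. Lengths are in m, angles in rad, forces in N, time in s.
With the tool pointing down it reaches from about 0.3 to 0.875 m from the base axis. Payload 6.4 kg.
Tool frame: the origin (TCP) lies on the centre line of the jaws, within the pads' length; the fingertips stand 22 mm ahead of it and the grasp point (between the pads) lies 3 mm ahead of it; z points along the fingers, y is the line along which they close (so a half turn about z gives the same grasp; the last joint's range is limited). The gripper opens to 85 mm and grips with 20 to 120 N. Pads are 22 mm wide; open, the fingers measure 114 mm over their backs; the gripper's body (76 mm by 85 mm) begins 54 mm behind the grasp point. The pads swing forward as they close: fully open they stand 13 mm farther back than shut.
Start: joints at [-1.441, 0.181, 1.607, -0, 1.354, -0.206], TCP at [0.189, -0.543, 0.253] pointing down, gripper open.
Joint ranges: [-2.99, 2.99], [-0.89, 2.07], [0.3, 2.58], [-1.14, 4.28], [0, 2.63], [-3.12, 3.12]. Speed limits (rad/s): [2.57, 2.57, 3.01, 3.14, 3.14, 3.14].

INTERFACE

Orientations are given as a unit quaternion [w, x, y, z].
In Python, from bench import ctrl gives the robot as it stands. The module is installed in compiled form; this text tells all that it offers.
- The arm moves only by the tool servo_tool, never from a script. Its argument "commands" is a list of rows, each a list of 3 entries, a list of its own where there are three numbers: the shift along the tool's x, y, z in mm, then the turn about the tool's z in rad, then the finger opening in mm, from 0 to 85.4. In form: [[[dx, dy, dz], turn, jaw], ...]. A call has 1 to 20 rows; each row shifts and turns the commanded pose from where the row before left it, along the tool's axes as they then stand; what a row does not reach is not made up. A row lasts 1/8 s, in which the tool goes at most 62.5 mm and 10.7 degrees, less where a joint would pass 70% of its speed; a pose out of reach is approached as far as the arm can. A call with a gripper value outside its range is refused whole. The fingers move at their own pace and stop on an object; the grip force is fixed at half the most. Time passes only in rows, so rows that do not move let the fingers close. It gives the time, the measured TCP pose, the force, the opening and the grip force at its end, in the units of the state.
- ctrl.get_obs(): the state, without advancing time (a new reading comes with each control period).
- ctrl.camera(name): name is "scene" or "top"; returns a dict with "color" (384x512x3 uint8, red, green, blue), "z_map" (384x512 float32, m along the optical axis (not along the pixel's ray), 0 where there is no reading), "fx", "fy", "cx", "cy" (pixels), "k1" (the pictures are not rectified: a ray, as slopes to the right and down, at radius r is drawn at 1 + k1 r^2 times it, then the intrinsics apply), "R" (3x3) and "t" (3): a world point X has camera coordinates R X + t. Camera axes: x right, y down, z forward; pixel columns grow to the right and rows downward; lengths in m; the calibration is good to about 2 mm. A picture is of the moment at which its call begins.
- ctrl.hand_in(): hands the job in; it is judged then, once.
The state is a dict: "time_s": time; "q": joint angles; "dq": joint speeds; "joint_efforts": joint torques, N m; "eef_pos": TCP position; "eef_rot": TCP orientation; "wrist_force": force on the tool from outside, world axes, zero at the start; "torque": the same for the moment, N m; "opening": opening from 0.0 (shut) to 1.0 (fully open); "grasp_force": force on a finger pad.
Only numpy, scipy, OpenCV 4.12 (cv2) and the standard library are available. Lean on these libraries where they do the work, as an engineer would, in place of code of your own. Each camera call takes 0.05 s, during which the arm holds its last target. There are 200 camera calls.

TASK

Push the sliding cover of the white bead case, which has an upright ridge to push against, along until the spring catch snaps and the cover is fully open. Then pick up the steel bead dish with the wooden handle and, keeping it level and the loose bead in its middle all the way, smoothly turn it a quarter turn and bring it in so that its pouring lip hangs over the middle of the opened compartment, a few centimetres above the rim, pointing straight across the case (square to its length) from the long side nearer the robot. Finish holding it there, still and level, clear of the case, so that I can compare the bead with the ones below before it is tipped in; leave everything else on the table where it is.

Things in the scene. Friction and masses are not known exactly. Their poses are not given: they have to be found in the camera images.
- bead_case: White plastic bead case, fixed, 90 x 200 mm, rim (long walls) 36 mm high. Origin: centre of its underside. x: across the case, away from the robot; y: along its length, to the robot's left; z up. Heading within 0.22 rad of the world's. Divider near y = 0: the -y compartment holds amber beads like the loose one and is covered at the start; the +y one holds cream beads and is open.
- case_cover (a joint): Travel of the frosted cover, m: 0 over the -y compartment (starts at 0 to 0.012), growing along the case's +y to the stop at 0.095 over the +y one. Flat plate 82 x 98 mm held in grooves, top face 34 mm above the table. Slides at 1 to 2 N; at 0.082 to 0.088 it must be pushed over the spring catch (about 6 N), which then drives it to the stop and holds it. Fully open: 0.092 or more.
- cover_ridge (a point): Middle of the top edge of the cover's push ridge, an upright bar 60 mm long across the case (x), 8 mm thick (y), standing 15 mm above the cover's top face; this point is 49 mm above the table and moves with the cover. Push on its -y side, towards the case's +y.
- compartment (a point): Centre of the mouth, at rim height (36 mm above the table), of the compartment to be opened (-y half; centred 54 mm from the case centre; opening about 83 mm along x by 84 mm along y). Axes as the case's. It does not move with the cover.
- bead_dish: Loose round steel dish, 104 mm across, 18.5 mm high, 110 to 165 g; inside a shallow cone (8 degrees) about a flat middle 16 mm across, steeper at the rim; base 60 mm across. Origin: centre of its underside. x: to the pouring lip; -y: to the handle; z up. Starts on the table at the robot's right, handle roughly towards the robot. At the end its x is along the case's x, handle to the case's -y.
- dish_middle (a point): Centre of the dish's inner floor, 3 mm above its underside.
- dish_lip (a point): Tip of the pouring lip: 66 mm from the dish's centre along its x, 14 mm above its underside; the lip is about 21 mm wide. Axes as the dish's.
- dish_handle (a point): Grip point: centre of the wooden handle, 95 mm from the dish's centre along its -y, 26 mm above its underside. The handle is a straight bar 14 mm wide (dish's x), 16 mm high (18 to 34 mm above the underside), 80 mm long (59 to 139 mm from the dish's centre). Axes as the dish's.
- bead: Loose round amber bead, 20 mm across, about 11 g, polished and rolling easily; lies in the middle of the dish. Origin: its centre, 10 mm above the dish floor.
- bracelet: Bystander: beaded bracelet, ring 74 mm across, 14 mm high, lying flat. Origin: its centre on the table.
- cord_spool: Bystander: wooden spool of pink cord, 38 mm across, 32 mm high. Origin: centre of its underside.
- little_bowl: Bystander: white china bowl of blue beads, no handle, 62 mm across, 22 mm high. Origin: centre of its underside.
- pliers: Bystander: long-nosed pliers, 150 mm long, lying flat. Origin: at the pivot, on the underside; x towards the jaws.
- tweezers: Bystander: steel tweezers, 125 mm long, 8 mm high. Origin: mid-length on the underside.
- bead_jar: Bystander: small glass jar of beads with a metal lid, 48 mm across, 70 mm high. Origin: centre of its underside.

How it is judged:
On the way, in this order (a step that is already met when the one before it is completed fails the run):
1. the cover is pushed past the spring catch and rests fully open (value of joint case_cover above 0.092 m and velocity of joint case_cover below 0.01 m/s), for 0.2 s.
2. the dish is held by the fingers clear of the table, level, with the bead in its middle (height (world z) of bead_dish above 0.025 m and contact force between the fingers and bead_dish above 1 N and angle between bead_dish's own z axis and vertical below 0.1 rad and horizontal distance between bead and dish_middle below 0.02 m), for 0.2 s.
At the end, for the whole second after the job is handed in: Cover open past its catch (92 mm or more). Dish held in the fingers, still, clear of the case, level within 4 deg; lip square across the case within 10 deg, its tip within 25 mm each way of the compartment's middle, 15-90 mm above the rim; bead at rest within 15 mm of the dish's middle (value of joint case_cover above 0.092 m and x of dish_lip in the frame of compartment between -0.025 and 0.025 m and y of dish_lip in the frame of compartment between -0.025 and 0.025 m and z of dish_lip in the frame of compartment between 0.015 and 0.09 m and angle between the x axis of bead_dish and the x axis of bead_case, either way round below 0.17 rad and x of bead_dish in the frame of compartment below -0.03 m and angle between bead_dish's own z axis and vertical below 0.07 rad and horizontal distance between bead and dish_middle below 0.015 m and distance between bead and dish_middle below 0.02 m and contact force between the fingers and bead_dish above 1 N and contact force between bead_dish and bead_case below 0.1 N and contact force between the fingers and bead below 0.1 N and linear speed of bead_dish below 0.02 m/s and linear speed of bead below 0.03 m/s); the arm keeps its last pose, push and grip.
It fails at once if the bead rolls up to the rim or out of the dish (distance between bead and dish_middle above 0.035 m).
It fails at once if the dish is tipped (over 14 degrees) (angle between bead_dish's own z axis and vertical above 0.25 rad).
It fails at once if a bystander (bracelet, spool, bowl, pliers, tweezers or jar) is moved over 15 mm (distance of any of bracelet, cord_spool, little_bowl, pliers, tweezers, bead_jar from where it was at the start of the episode above 0.015 m).
It also fails if it takes over 64 s, if anything falls off the work surface, if the arm or the gripper's body presses on something with over 40 N, if the wrist force passes 120 N, or if a joint passes its speed limit or range.

## Working session

There is one attempt and no reset: what is moved stays moved. The work goes in short steps, Python scripts to look and compute and a tool call to move; the robot and the scene stay as the last step left them, time stands still between calls to the robot, and variables do not carry over. Pictures are saved under pics/ and viewed, at most 10 in all, crops included, and the job is handed in when it is done.

Besides the shell and the picture viewer there is one more tool, called after "Request:" in YAML: its name, and indented under it one key for each argument. servo_tool: Moves the arm, as the interface text tells. Its arguments: {"type":"object","properties":{"commands":{"type":"array"}},"required":["commands"]}

```bash
mkdir -p pics
cat > h.py <<'E'
import numpy as np, cv2
from bench import ctrl
def grab(n):
    c=ctrl.camera(n); c['R']=np.array(c['R']);c['t']=np.array(c['t']); return c
def save(c,f,s=1.5): cv2.imwrite(f,cv2.resize(cv2.cvtColor(c['color'],cv2.COLOR_RGB2BGR),None,fx=s,fy=s))
def rays(c,uv):
    uv=np.asarray(uv,float).reshape(-1,1,2)
    K=np.array([[c['fx'],0,c['cx']],[0,c['fy'],c['cy']],[0,0,1.]])
    d=cv2.undistortPoints(uv,K,np.array([c['k1'],0,0,0,0.]))[:,0]
    return np.c_[d,np.ones(len(d))]
def plane(c,uv,z):
    d=rays(c,uv)@c['R']; o=-c['R'].T@c['t']
    return o+d*((z-o[2])/d[:,2])[:,None]
def depthpts(c):
    h,w=c['z_map'].shape; u,v=np.meshgrid(np.arange(w),np.arange(h))
    d=rays(c,np.c_[u.ravel(),v.ravel()])*c['z_map'].reshape(-1,1)
    return ((d-c['t'])@c['R']).reshape(h,w,3)
E
python3 - <<'E'
from h import *
import pickle
for n in ['top','scene']:
    c=grab(n); save(c,f'pics/{n}0.png'); pickle.dump(c,open(n+'.pkl','wb'))
    print(n,-c['R'].T@c['t'],c['R'][2],c['fx'],c['k1'])
o=ctrl.get_obs();print(o)
E
```

```text
top [ 0.44050083 -0.10611314  0.92129577] [ 0.1726678  -0.02083842 -0.98475966] 370.59140401114655 0.02836479046153523
scene [1.20319083 0.29728548 0.83096616] [-0.55239927 -0.39790951 -0.73247734] 377.044851383549 -0.02541564364903694
{'time_s': 0.1, 'q': array([-1.44132033e+00,  1.81497962e-01,  1.60790227e+00,  2.69967363e-06,
        1.35378292e+00, -2.06268474e-01]), 'dq': array([ 0.0007801 , -0.00162122, -0.00161102,  0.00032237,  0.00054324,
       -0.00083524]), 'joint_efforts': array([ 1.86653810e-04, -4.45878482e+01, -3.52237487e+01, -1.85508761e-04,
        4.17261530e-03,  8.88801907e-06]), 'eef_pos': array([ 0.18942072, -0.54242089,  0.25245943]), 'eef_rot': array([-7.94613847e-04,  9.85942253e-01,  1.67084535e-01,  3.18441018e-05]), 'wrist_force': array([ 0.05301539,  0.99313062, -0.33326572]), 'torque': array([-0.00595587,  0.03275512, -0.0206116 ]), 'grasp_force': 0.0, 'opening': 1.0000549930502918}
```

View pics/top0.png

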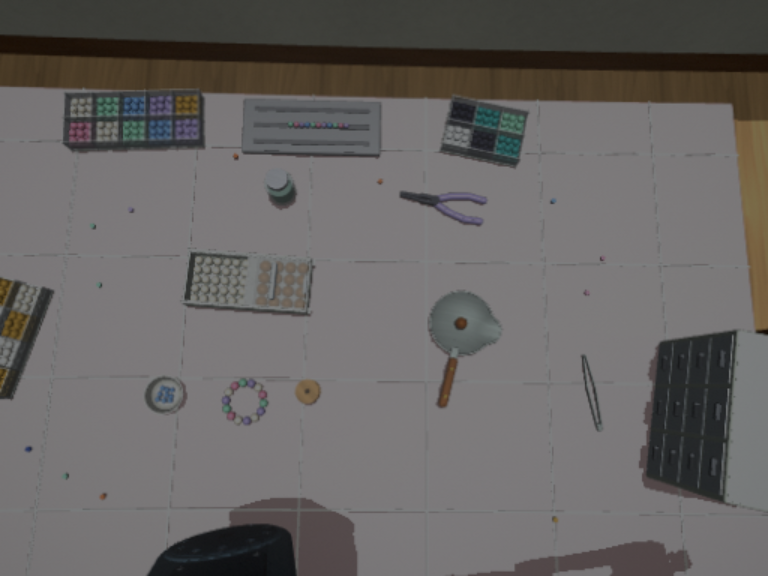

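View pics/scene0.png

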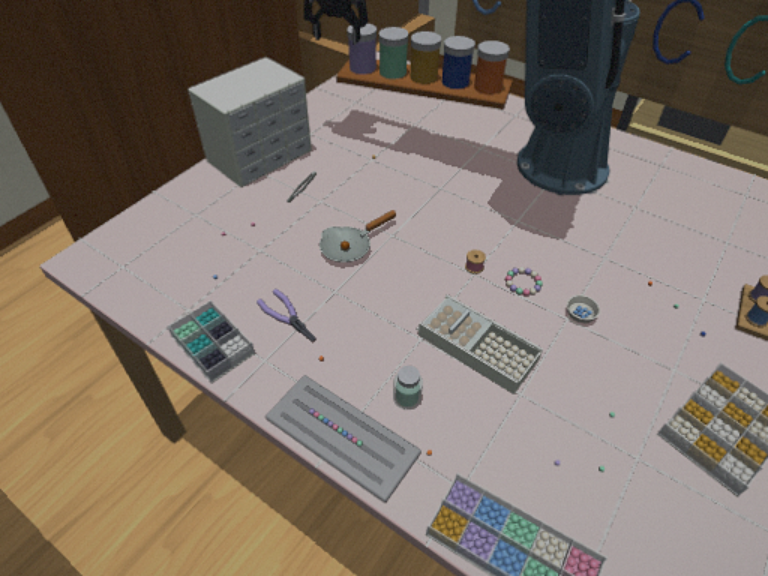

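The top view (x1.5) shows the case at (185–312, 250–312) with the ridge near (273, 278). The dish is at (461, 323), its handle running to (445, 403) and its lip at (500, 330). The scene view agrees. I'll measure these next.

```bash
cat > m.py <<'E'
from h import *
import pickle
C={n:pickle.load(open(n+'.pkl','rb')) for n in('top','scene')}
for n,roi in (('top',(118,160,212,212)),('scene',(272,192,366,264))):
    c=C[n]; P=depthpts(c); x0,y0,x1,y1=roi
    Q=P[y0:y1,x0:x1].reshape(-1,3); 
    for lo,hi in((.015,.042),(.042,.06)):
        q=Q[(Q[:,2]>lo)&(Q[:,2]<hi)]
        if len(q)>4:print(n,lo,len(q),cv2.minAreaRect((q[:,:2]*1000).astype(np.float32)),q.mean(0),q[:,2].max())
c=C['top'];P=depthpts(c)
hsv=cv2.cvtColor(c['color'],cv2.COLOR_RGB2HSV)
for n,roi in (('top',(280,188,340,275)),('scene',(205,130,270,180))):
    c=C[n];hsv=cv2.cvtColor(c['color'],cv2.COLOR_RGB2HSV);P=depthpts(c)
    m=np.zeros(hsv.shape[:2],np.uint8);x0,y0,x1,y1=roi
    m[y0:y1,x0:x1]=((hsv[...,0]<18)&(hsv[...,1]>110))[y0:y1,x0:x1]
    k,l,s,ce=cv2.connectedComponentsWithStats(m)
    for i in range(1,k):
        if s[i,4]>15:
            pts=np.argwhere(l==i)[:,::-1]
            w=plane(c,pts,.030)
            print(n,'blob',s[i],ce[i],'z.03 rect',cv2.minAreaRect((w[:,:2]*1000).astype(np.float32)),'z.013',plane(c,[ce[i]],.013),'depth',np.median(P[l==i],0))
    Q=P[y0:y1,x0:x1].reshape(-1,3);q=Q[(Q[:,2]>.006)&(Q[:,2]<.05)]
    print(n,'dish',len(q),cv2.minEnclosingCircle((q[:,:2]*1000).astype(np.float32)))
    if n=='top':
        g=((P[...,2]>.007)&(P[...,2]<.024)).astype(np.uint8);gg=np.zeros_like(g);gg[y0:y1,x0:x1]=g[y0:y1,x0:x1]
        w=P[gg>0];r=w[:,:2]
        cen=np.array(plane(c,[ (461/1.5,323/1.5)],.013))[0,:2]
        for it in range(10):
            d=r-cen;rr=np.hypot(*d.T);s=(rr>.044)&(rr<.056)
            A=np.c_[2*r[s],np.ones(s.sum())];sol=np.linalg.lstsq(A,(r[s]**2).sum(1),rcond=None)[0];cen=sol[:2]
        print('circle',cen,np.sqrt(sol[2]+cen@cen))
        d=r-cen;rr=np.hypot(*d.T);a=np.arctan2(d[:,1],d[:,0]);s=(rr>.056)&(abs(a+1.6)<.7)
        print('lip pts',s.sum(),np.median(a[s]),rr[s].max(),r[s].mean(0))
E
python3 m.py
```

```text
top 0.015 2421 ((605.6068115234375, 90.70769500732422), (204.2266387939453, 90.51960754394531), 86.74742889404297) [0.60397008 0.08074056 0.03065422] 0.04139396181011362
top 0.042 91 ((602.4887084960938, 49.12921905517578), (8.51922607421875, 58.1337890625), 85.89495086669922) [0.60218623 0.0485834  0.04876305] 0.05310310149831479
scene 0.015 1760 ((669.403564453125, 86.8797378540039), (203.7518768310547, 214.7978057861328), 85.77567291259766) [0.61363238 0.08425934 0.02917694] 0.04195223672536418
scene 0.042 128 ((682.6654663085938, 55.61147689819336), (209.36334228515625, 14.877744674682617), 4.3175435066223145) [0.69562079 0.05699157 0.04912511] 0.05902789299924578
top blob [304 212   7   7  35] [307.         215.17142857] z.03 rect ((541.40478515625, -254.24606323242188), (13.551366806030273, 13.941251754760742), 44.9811897277832) z.013 [[ 0.54289493 -0.25706466  0.013     ]] depth [ 0.54229849 -0.25553094  0.02178966]
top blob [293 239  11  32 145] [298.13793103 254.73103448] z.03 rect ((447.0194091796875, -232.06558227539062), (10.952593803405762, 75.38935852050781), 75.2418746
[... 201 characters left out ...]
694324] 0.04925471809294728
lip pts 69 -1.7987350033070595 0.06778527818342699 [ 0.52891283 -0.31575459]
scene blob [244 140  20  14  97] [253.4742268  146.57731959] z.03 rect ((454.93792724609375, -229.85537719726562), (19.54930305480957, 79.88594055175781), 75.11627960205078) z.013 [[ 0.43888036 -0.2408379   0.013     ]] depth [ 0.45360612 -0.22983205  0.03037124]
scene blob [227 161   6   6  27] [229.51851852 163.11111111] z.03 rect ((561.2792358398438, -244.4961700439453), (22.40712547302246, 15.399300575256348), 37.48104476928711) z.013 [[ 0.54631452 -0.25692041  0.013     ]] depth [ 0.54951254 -0.25465465  0.01717606]
scene dish 588 ((505.078125, -249.2183837890625), 95.92313385009766)
```

```bash
cat >> h.py <<'E'
from scipy.spatial.transform import Rotation as Ro
def yaw(q): # heading of tool x
    R=Ro.from_quat(np.roll(q,-1)).as_matrix(); return np.arctan2(R[1,0],R[0,0])
def rel(p,q,tgt,yawt=None): # shift in mm in tool axes (at heading yawt, tool straight down)
    a=yaw(q) if yawt is None else yawt
    d=(np.array(tgt)-p)*1000; c,s=np.cos(a),np.sin(a)
    return np.array([c*d[0]+s*d[1], s*d[0]-c*d[1], -d[2]])
E
python3 - <<'E'
from h import *
o=ctrl.get_obs();p,q=o['eef_pos'],o['eef_rot'];print(yaw(q))
y0=yaw(q);sh=np.array([30,-30])
for conv in(0,1):
    a=y0;w=p[:2].copy()*1000
    for i in range(4):
        if conv:a-=.1
        c,s=np.cos(a),np.sin(a); w+=np.array([c*sh[0]+s*sh[1], s*sh[0]-c*sh[1]])
        if not conv:a-=.1
    print(conv,w,a)
E
```

```text
0.3357436325329989
0 [ 284.59776162 -403.19780957] -0.06425636746700114
1 [ 298.02138872 -413.39519438] -0.06425636746700114
```

Request:
servo_tool:
  commands:
    - [[30,-30,0],0.1,0]
    - [[30,-30,0],0.1,0]
    - [[30,-30,0],0.1,0]
    - [[30,-30,0],0.1,0]
    - [[0,0,0],0,0]
    - [[0,0,0],0,0]
    - [[0,0,0],0,0]

```text
time_s: 0.98
eef_pos: [0.284, -0.4044, 0.2532]
eef_rot: [0.0, 0.999, -0.032, -0.0]
wrist_force: [-0.0, -0.5, 0.5]
opening: 0.004
grasp_force: 0.0
```

Run:
```python
from h import *
o=ctrl.get_obs();p,q=o['eef_pos'],o['eef_rot'];print(yaw(q),rel(p,q,[.601,.017,.061]))
```

```text
-0.06489591276609082 [ 288.96272126 -441.07517374  192.18860103]
```

Request:
servo_tool:
  commands:
    - [[28.9,-44.1,0],0,0]
    - [[28.9,-44.1,0],0,0]
    - [[28.9,-44.1,10],0,0]
    - [[28.9,-44.1,15],0,0]
    - [[28.9,-44.1,20],0,0]
    - [[28.9,-44.1,20],0,0]
    - [[28.9,-44.1,20],0,0]
    - [[28.9,-44.1,20],0,0]
    - [[28.9,-44.1,15],0,0]
    - [[28.9,-44.1,10],0,0]
    - [[0,0,15],0,0]
    - [[0,0,15],0,0]
    - [[0,0,15],0,0]
    - [[0,0,10],0,0]
    - [[0,0,7],0,0]
    - [[0,0,0],0,0]
    - [[0,0,0],0,0]

```text
time_s: 3.1
eef_pos: [0.6018, 0.0178, 0.0618]
eef_rot: [0.0, 0.999, -0.032, 0.0]
wrist_force: [-0.2, -0.5, -0.9]
opening: -0.003
grasp_force: 0.0
```

Run:
```python
from h import *
c=grab('scene');cv2.imwrite('pics/s1.png',cv2.resize(cv2.cvtColor(c['color'][130:300,200:420],cv2.COLOR_RGB2BGR),None,fx=3,fy=3))
c=grab('top');P=depthpts(c);Q=P[160:212,118:212].reshape(-1,3);q=Q[(Q[:,2]>.042)&(Q[:,2]<.06)];print(len(q),q.mean(0))
o=ctrl.get_obs();print(o['eef_pos'],yaw(o['eef_rot']),o['wrist_force'])
```

```text
0 [nan nan nan]
[0.60184613 0.01784021 0.06195932] -0.06415198827978538 [ 0.55725863 -0.3435201   0.14877716]<stdin>:3: RuntimeWarning: Mean of empty slice.
  ret = um.true_divide(
```

View pics/s1.png

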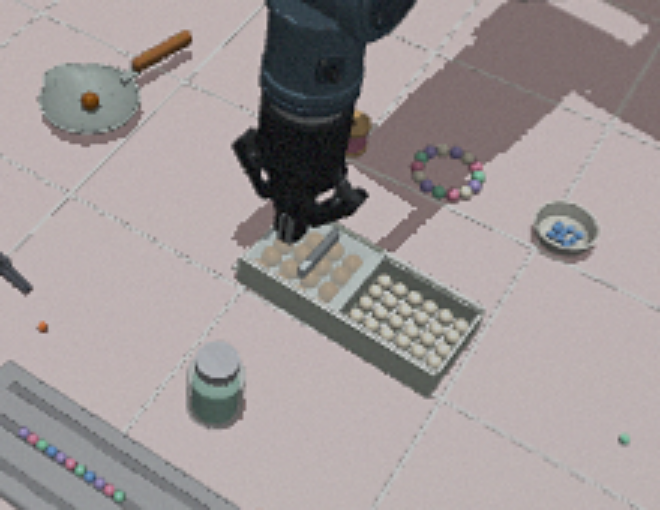

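The closed fingers stand just on the −y side of the ridge, which is at about (320, 252) in the crop, and nothing else is touched. Pushing now.

Request:
servo_tool:
  commands:
    - [[0,-5,0],0,0]
    - [[0,-6,0],0,0]
    - [[0,-6,0],0,0]
    - [[0,-6,0],0,0]
    - [[0,-6,0],0,0]
    - [[0,-6,0],0,0]
    - [[0,-6,0],0,0]
    - [[0,-6,0],0,0]
    - [[0,-6,0],0,0]
    - [[0,-6,0],0,0]
    - [[0,-6,0],0,0]
    - [[0,-5,0],0,0]
    - [[0,-4,0],0,0]

```text
time_s: 4.82
eef_pos: [0.606, 0.0921, 0.0612]
eef_rot: [-0.0, 0.999, -0.032, -0.0]
wrist_force: [-1.9, -1.1, 1.6]
opening: -0.0
grasp_force: 0.8
```

Run:
```python
from h import *
for n,r in (('top',(160,212,118,212)),):
    c=grab(n);save(c,'pics/t2.png');
    cv2.imwrite('pics/t2.png',cv2.resize(cv2.cvtColor(c['color'][140:230,90:240],cv2.COLOR_RGB2BGR),None,fx=4,fy=4))
o=ctrl.get_obs();print(o['eef_pos'],yaw(o['eef_rot']),o['wrist_force'])
```

```text
[0.6061082  0.09250483 0.06130233] -0.06390809288218574 [0.37619334 1.27417945 0.59061711]
```

Request:
servo_tool:
  commands:
    - [[0,-4,0],0,0]
    - [[0,-4,0],0,0]
    - [[0,-4,0],0,0]
    - [[0,-3,0],0,0]

```text
time_s: 5.38
eef_pos: [0.6071, 0.107, 0.0613]
eef_rot: [-0.0, 0.999, -0.032, -0.0]
wrist_force: [-1.6, -0.8, 1.4]
opening: -0.001
grasp_force: 0.6
```

Request:
servo_tool:
  commands:
    - [[0,-3,0],0,0]
    - [[0,-3,0],0,0]
    - [[0,-2,0],0,0]
    - [[0,0,0],0,0]

```text
time_s: 5.88
eef_pos: [0.6075, 0.1145, 0.0613]
eef_rot: [0.0, 0.999, -0.032, -0.0]
wrist_force: [-1.8, -2.2, 1.3]
opening: 0.001
grasp_force: 1.5
```

Run:
```python
from h import *
c=grab('scene');P=depthpts(c);
cv2.imwrite('pics/s3.png',cv2.resize(cv2.cvtColor(c['color'][130:300,200:420],cv2.COLOR_RGB2BGR),None,fx=3,fy=3))
o=ctrl.get_obs();print(o['eef_pos'],yaw(o['eef_rot']),o['wrist_force'])
```

```text
[0.60750786 0.11449759 0.0612925 ] -0.06422003235138266 [-2.23423096 -3.37571023  1.42038916]
```

View pics/s3.png

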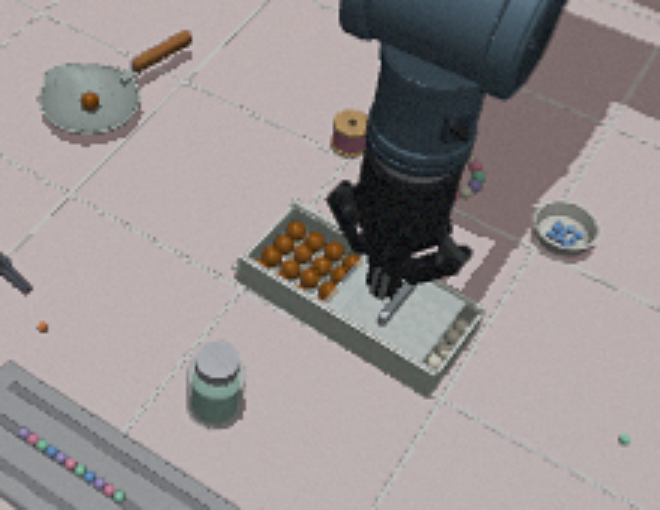

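The cover is most of the way over. A strip of cream beads still shows near (450, 345), and the force is rising as it reaches the catch. I'll keep pushing.

Request:
servo_tool:
  commands:
    - [[0,-2,0],0,0]
    - [[0,-2,0],0,0]
    - [[0,-2,0],0,0]
    - [[0,0,0],0,0]

```text
time_s: 6.42
eef_pos: [0.6083, 0.1213, 0.0613]
eef_rot: [-0.0, 0.999, -0.032, 0.0]
wrist_force: [-0.7, 0.2, -0.1]
opening: -0.001
grasp_force: 0.0
```

Request:
servo_tool:
  commands:
    - [[0,-2,0],0,0]
    - [[0,-2,0],0,0]
    - [[0,0,0],0,0]

```text
time_s: 6.8
eef_pos: [0.6083, 0.125, 0.0613]
eef_rot: [-0.0, 0.999, -0.032, 0.0]
wrist_force: [-0.4, 0.1, 0.6]
opening: 0.002
grasp_force: 0.0
```

Run:
```python
from h import *
c=grab('scene')
cv2.imwrite('pics/s4.png',cv2.resize(cv2.cvtColor(c['color'][130:300,200:420],cv2.COLOR_RGB2BGR),None,fx=3,fy=3))
```

```text
(no output)
```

View pics/s4.png

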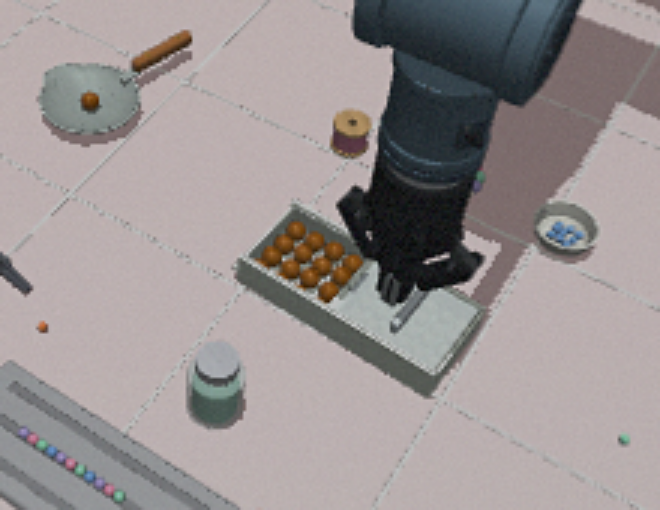

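The cover now spans the whole +y half and the force has dropped to zero, so the catch has snapped. Next is the dish.

Run:
```python
from h import *
o=ctrl.get_obs();p,q=o['eef_pos'],o['eef_rot'];print(yaw(q),rel(p,q,[.461,-.234,.12]))
```

```text
-0.06399079124339073 [-123.98597585  367.51863521  -58.74163689]
```

Request:
servo_tool:
  commands:
    - [[0,3,0],0,0]
    - [[0,0,-15],0,0]
    - [[0,0,-20],0,20]
    - [[0,7.5,-20],0,40]
    - [[-8,21,-4],0,45]
    - [[-14,42,0],0,45]
    - [[-17,50,0],0,45]
    - [[-17,50,0],0,45]
    - [[-17,50,0],0,45]
    - [[-17,50,0],0,45]
    - [[-17,50,0],0,45]
    - [[-17,30,0],0,45]
    - [[-17,14,0],0,45]
    - [[0,0,0],0.066,45]
    - [[0,0,0],0.066,45]
    - [[0,0,0],0.064,45]
    - [[0,0,0],0,45]

```text
time_s: 8.98
eef_pos: [0.4428, -0.2334, 0.1202]
eef_rot: [-0.0, 0.992, -0.13, -0.0]
wrist_force: [-0.5, 0.2, -0.1]
opening: 0.53
grasp_force: 0.0
```

Run:
```python
from h import *
c=grab('scene')
cv2.imwrite('pics/s5.png',cv2.resize(cv2.cvtColor(c['color'][90:240,150:350],cv2.COLOR_RGB2BGR),None,fx=3,fy=3))
o=ctrl.get_obs();p,q=o['eef_pos'],o['eef_rot'];print(o['opening'],p,yaw(q),rel(p,q,[.461,-.234,.030]))
```

```text
0.5251976288692145 [ 0.44300459 -0.23334029  0.1202309 ] -0.2597029025106938 [17.56136881 -3.98351182 90.23090231]
```

View pics/s5.png

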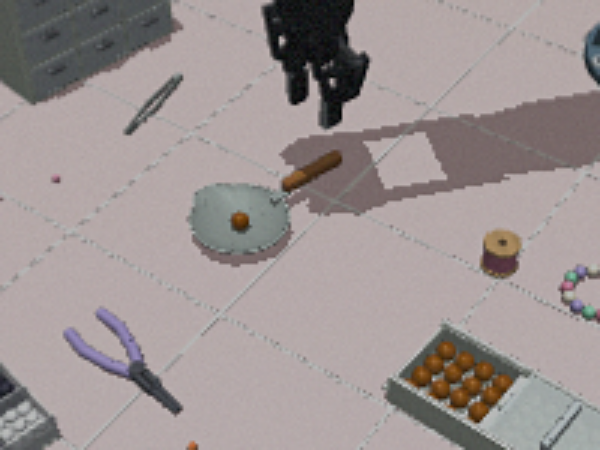

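The jaws are above and a little behind the handle, and the bead is in the dish's middle near (240, 221). I'll shift, descend and close.

Request:
servo_tool:
  commands:
    - [[9,-2,0],0,40]
    - [[8.5,-2,5],0,40]
    - [[0,0,15],0,40]
    - [[0,0,20],0,40]
    - [[0,0,20],0,40]
    - [[0,0,15],0,40]
    - [[0,0,10],0,35]
    - [[0,0,5],0,30]
    - [[0,0,0],0,25]
    - [[0,0,0],0,22]
    - [[0,0,0],0,20]
    - [[0,0,0],0,18]
    - [[0,0,0],0,16]

```text
time_s: 10.65
eef_pos: [0.462, -0.2338, 0.0305]
eef_rot: [0.0, 0.992, -0.13, 0.0]
wrist_force: [0.1, 0.3, -0.3]
opening: 0.188
grasp_force: 0.1
```

Request:
servo_tool:
  commands:
    - [[0,0,0],0,15]
    - [[0,0,0],0,14]
    - [[0,0,0],0,13]
    - [[0,0,0],0,12]
    - [[0,0,0],0,10]
    - [[0,0,0],0,5]
    - [[0,0,0],0,0]
    - [[0,0,0],0,0]
    - [[0,0,0],0,0]

```text
time_s: 11.78
eef_pos: [0.4619, -0.2337, 0.0304]
eef_rot: [0.0, 0.992, -0.13, 0.0]
wrist_force: [-2.1, -0.7, 2.8]
opening: 0.148
grasp_force: 60.5
```

Request:
servo_tool:
  commands:
    - [[0,0,-1],0,0]
    - [[0,0,-2],0,0]
    - [[0,0,-3],0,0]
    - [[0,0,-3],0,0]
    - [[0,0,-3],0,0]
    - [[0,0,-3],0,0]
    - [[0,0,-2],0,0]
    - [[0,0,-1],0,0]
    - [[0,0,0],0,0]
    - [[0,0,0],0,0]

```text
time_s: 13.02
eef_pos: [0.4618, -0.2336, 0.0482]
eef_rot: [-0.0, 0.992, -0.13, -0.0]
wrist_force: [0.3, 0.1, -1.7]
opening: 0.149
grasp_force: 60.0
```

Run:
```python
from h import *
c=grab('scene')
cv2.imwrite('pics/s6.png',cv2.resize(cv2.cvtColor(c['color'][110:220,170:320],cv2.COLOR_RGB2BGR),None,fx=5,fy=5))
P=depthpts(c);hsv=cv2.cvtColor(c['color'],cv2.COLOR_RGB2HSV)
import pickle;pickle.dump((c,grab('top')),open('lift.pkl','wb'))
o=ctrl.get_obs();p,q=o['eef_pos'],o['eef_rot'];print(o)
```

```text
{'time_s': 13.125, 'q': array([-6.97944106e-01,  3.43838230e-01,  1.88104611e+00,  4.89191528e-05,
        9.17004357e-01,  1.13304225e+00]), 'dq': array([ 0.00210271, -0.00158372, -0.00049605, -0.0006439 ,  0.00086529,
        0.00019561]), 'joint_efforts': array([ 6.69303536e-04, -4.40602827e+01, -2.64089549e+01,  2.93462723e-02,
       -8.34615575e-02, -2.66560210e-05]), 'eef_pos': array([ 0.4617954 , -0.23357692,  0.04815791]), 'eef_rot': array([-9.59751932e-05,  9.91547631e-01, -1.29743108e-01, -1.14349460e-04]), 'wrist_force': array([-0.29076161, -0.01122034, -1.77849184]), 'torque': array([ 0.01949721,  0.03236804, -0.01697222]), 'grasp_force': 60.03479361534119, 'opening': 0.1504596217637765}
```

View pics/s6.png

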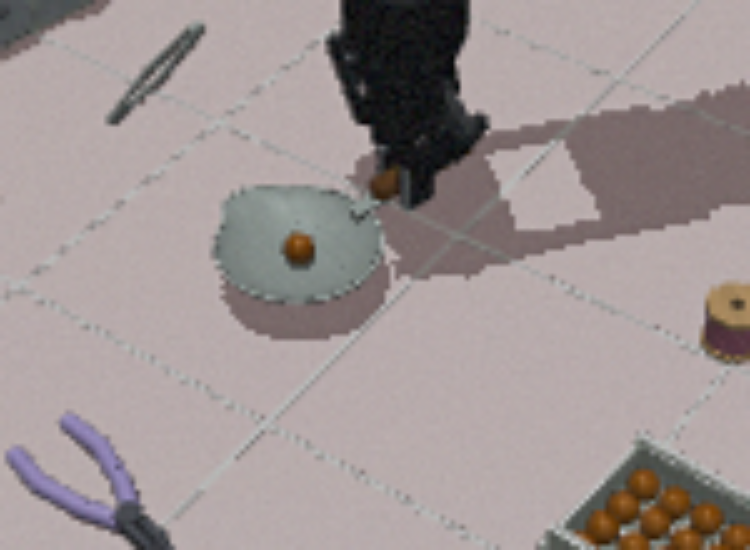

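The dish is in the air and looks level, with the bead at its centre (300, 248). I'll measure tilt, centre and heading from the depth images.

```bash
cat > dm.py <<'E'
from h import *
def dish(c,guess,zlo,zhi,lipdir,tag=''):
    P=depthpts(c).reshape(-1,3);col=c['color'].reshape(-1,3).astype(int);cen=np.array(guess,float)
    sat=col.max(1)-col.min(1); m=(np.hypot(*(P[:,:2]-cen).T)<.075)&(P[:,2]>zlo)&(P[:,2]<zhi)&(sat<40)&(col.max(1)>70)
    p=P[m]
    for _ in range(15):
        rr=np.hypot(*(p[:,:2]-cen).T);s=(rr>.044)&(rr<.056)
        A=np.c_[2*p[s,:2],np.ones(s.sum())];sol=np.linalg.lstsq(A,(p[s,:2]**2).sum(1),rcond=None)[0];cen=sol[:2]
    d=p[:,:2]-cen;rr=np.hypot(*d.T);a=np.arctan2(d[:,1],d[:,0]);s=(rr>.056)&(abs(np.angle(np.exp(1j*(a-lipdir))))<.6)
    # tilt: level plane + cone slope about the centre
    k=(rr>.014)&(rr<.042);A=np.c_[d[k],rr[k],np.ones(k.sum())];f=np.linalg.lstsq(A,p[k,2],rcond=None)[0]
    print(tag,'cen',cen.round(4),'r',np.sqrt(sol[2]+cen@cen).round(4),'lip',s.sum(),np.median(a[s]).round(3),p[s].mean(0).round(4) if s.any() else '', 'tilt deg',np.degrees(f[:2]).round(2),'cone',f[2].round(3),'z0',f[3].round(4))
    hsv=cv2.cvtColor(c['color'],cv2.COLOR_RGB2HSV).reshape(-1,3);b=(np.hypot(*(P[:,:2]-cen).T)<.035)&(hsv[:,1]>120)&(hsv[:,0]<20)&(P[:,2]>zlo)
    lab=np.argwhere(b.reshape(384,512))[:,::-1].mean(0); print(tag,'bead',plane(c,[lab],f[3]+.010).round(4),b.sum())
    return cen
E
python3 - <<'E'
from dm import *
import pickle
s,t=pickle.load(open('lift.pkl','rb'))
T0=pickle.load(open('top.pkl','rb'));S0=pickle.load(open('scene.pkl','rb'))
dish(T0,(.543,-.257),.0015,.03,-1.83,'top0');dish(S0,(.543,-.257),.0015,.03,-1.83,'scene0')
dish(t,(.543,-.257),.012,.05,-1.83,'top');dish(s,(.543,-.257),.012,.05,-1.83,'scene')
E
```

```text
top0 cen [ 0.5418 -0.2565] r 0.0498 lip 122 -1.798 [ 0.5271 -0.3168  0.0095] tilt deg [-1.38 -0.27] cone 0.279 z0 -0.0003
top0 bead [[ 0.5432 -0.2581  0.0097]] 33
scene0 cen [ 0.5472 -0.2568] r 0.0496 lip 36 -1.864 [ 0.5294 -0.3151  0.0121] tilt deg [0.75 0.28] cone 0.273 z0 -0.0023
scene0 bead [[ 0.5418 -0.2604  0.0077]] 26
top cen [ 0.5431 -0.2565] r 0.0494 lip 0 nan  tilt deg [-0.27 -0.53] cone 0.326 z0 0.0151
top bead [[nan nan nan]] 0
scene cen [ 0.5471 -0.2563] r 0.0497 lip 27 -1.903 [ 0.5278 -0.3142  0.0303] tilt deg [0.76 0.16] cone 0.269 z0 0.0153
scene bead [[ 0.5422 -0.2598  0.0253]] 26
  return _methods._mean(a, axis=axis, dtype=dtype,
  ret = ret.dtype.type(ret / rcount)
dm.py:14: RuntimeWarning: Mean of empty slice.
  lab=np.argwhere(b.reshape(384,512))[:,::-1].mean(0); print(tag,'bead',plane(c,[lab],f[3]+.010).round(4),b.sum())
  ret = um.true_divide(
```

Request:
servo_tool:
  commands:
    - [[0,0,-1],0,0]
    - [[0,0,-2.5],0,0]
    - [[0,0,-4],0,0]
    - [[0,0,-5],0,0]
    - [[0,0,-6],0,0]
    - [[0,0,-6],0,0]
    - [[0,0,-6],0,0]
    - [[0,0,-5],0,0]
    - [[0,0,-4],0,0]
    - [[0,0,-3],0,0]
    - [[0,0,-2],0,0]
    - [[0,0,-0.5],0,0]
    - [[0,0,0],0,0]

```text
time_s: 14.75
eef_pos: [0.4618, -0.2336, 0.0932]
eef_rot: [-0.0, 0.992, -0.13, -0.0]
wrist_force: [-0.4, 0.1, -1.4]
opening: 0.148
grasp_force: 60.0
```

Run:
```python
from h import *
o=ctrl.get_obs();p,q=o['eef_pos'][:2]*1000,o['eef_rot'];a0=yaw(q);N=54
off=(np.array([544,-257])-p);c0=p+off
dy=np.radians(-3.5)-(a0-np.pi/2)
ex=np.array([np.cos(-.0595),np.sin(-.0595)]);ey=np.array([-ex[1],ex[0]])
c1=np.array([605.6,90.7])-54*ey-66*ex; print(c0,c1,dy,a0)
w=p.copy();a=a0;rows=[]
for i in range(1,N+1):
    s=i/N;m=s**3*(10-15*s+6*s*s);R=Ro.from_euler('z',m*dy).as_matrix()[:2,:2]
    t=c0+m*(c1-c0)-R@off; d=t-w;c,sn=np.cos(a),np.sin(a)
    r=np.round([c*d[0]+sn*d[1],sn*d[0]-c*d[1]],1); tu=round(a-(a0+m*dy),3)
    w=w+np.array([c*r[0]+sn*r[1],sn*r[0]-c*r[1]]);a-=tu
    rows.append([[float(r[0]),float(r[1]),0],float(tu),0])
for k in range(0,N,18):print(rows[k:k+18])
print(w,a)
```

```text
[ 544. -257.] [536.50568926  40.72024187] 1.7698652299698463 -0.2601554269947513
[[[-0.0, -0.0, 0], -0.0, 0], [[-0.0, -0.1, 0], -0.001, 0], [[-0.1, -0.1, 0], -0.002, 0], [[-0.2, -0.3, 0], -0.003, 0], [[-0.3, -0.4, 0], -0.006, 0], [[-0.4, -0.7, 0], -0.008, 0], [[-0.5, -0.8, 0], -0.011, 0], [[-0.6, -1.1, 0], -0.015, 0], [[-0.7, -1.3, 0], -0.017, 0], [[-0.8, -1.7, 0], -0.02, 0], [[-0.8, -1.9, 0], -0.025, 0], [[-0.8, -2.2, 0], -0.027, 0], [[-0.8, -2.5, 0], -0.031, 0], [[-0.7, -2.8, 0], -0.035, 0], [[-0.5, -3.2, 0], -0.038, 0], [[-0.3, -3.4, 0], -0.041, 0], [[-0.1, -3.6, 0], -0.044, 0], [[0.4, -3.9, 0], -0.047, 0]]
[[[0.7, -4.1, 0], -0.05, 0], [[1.3, -4.3, 0], -0.053, 0], [[1.7, -4.3, 0], -0.054, 0], [[2.4, -4.4, 0], -0.057, 0], [[2.9, -4.4, 0], -0.058, 0], [[3.6, -4.3, 0], -0.059, 0], [[4.2, -4.1, 0], -0.06, 0], [[4.7, -3.9, 0], -0.062, 0], [[5.4, -3.7, 0], -0.061, 0], [[5.9, -3.3, 0], -0.061, 0], [[6.4, -2.8, 0], -0.061, 0], [[6.8, -2.5, 0], -0.061, 0], [[7.1, -2.0, 0], -0.059, 0], [[7.3, -1.6, 0], -0.058, 0], [[7.5, -1.1, 0], -0.057, 0], [[7.6, -0.6, 0], -0.054, 0], [[7.5, -0.2, 0], -0.053, 0], [[7.3, 0.2, 0], -0.049, 0]]
[[[7.2, 0.5, 0], -0.048, 0], [[6.8, 0.8, 0], -0.044, 0], [[6.5, 1.1, 0], -0.041, 0], [[6.1, 1.2, 0], -0.038, 0], [[5.5, 1.3, 0], -0.035, 0], [[5.1, 1.3, 0], -0.031, 0], [[4.5, 1.4, 0], -0.027, 0], [[4.0, 1.2, 0], -0.024, 0], [[3.4, 1.2, 0], -0.021, 0], [[2.9, 1.1, 0], -0.017, 0], [[2.3, 0.9, 0], -0.014, 0], [[1.9, 0.7, 0], -0.011, 0], [[1.3, 0.5, 0], -0.009, 0], [[1.0, 0.4, 0], -0.005, 0], [[0.6, 0.3, 0], -0.004, 0], [[0.3, 0.1, 0], -0.002, 0], [[0.1, 0.1, 0], -0.001, 0], [[0.1, -0.0, 0], 0.0, 0]]
[529.84749851 -44.42065795] 1.5098445730052477
```

Request:
servo_tool:
  commands:
    - [[0,-0.1,0],-0.001,0]
    - [[-0.1,-0.1,0],-0.002,0]
    - [[-0.2,-0.3,0],-0.003,0]
    - [[-0.3,-0.4,0],-0.006,0]
    - [[-0.4,-0.7,0],-0.008,0]
    - [[-0.5,-0.8,0],-0.011,0]
    - [[-0.6,-1.1,0],-0.015,0]
    - [[-0.7,-1.3,0],-0.017,0]
    - [[-0.8,-1.7,0],-0.02,0]
    - [[-0.8,-1.9,0],-0.025,0]
    - [[-0.8,-2.2,0],-0.027,0]
    - [[-0.8,-2.5,0],-0.031,0]
    - [[-0.7,-2.8,0],-0.035,0]
    - [[-0.5,-3.2,0],-0.038,0]
    - [[-0.3,-3.4,0],-0.041,0]
    - [[-0.1,-3.6,0],-0.044,0]
    - [[0.4,-3.9,0],-0.047,0]

```text
time_s: 16.88
eef_pos: [0.4574, -0.2024, 0.0933]
eef_rot: [0.0, 0.998, 0.057, 0.0]
wrist_force: [0.1, -0.2, -1.7]
opening: 0.151
grasp_force: 60.1
```

Request:
servo_tool:
  commands:
    - [[0.7,-4.1,0],-0.05,0]
    - [[1.3,-4.3,0],-0.053,0]
    - [[1.7,-4.3,0],-0.054,0]
    - [[2.4,-4.4,0],-0.057,0]
    - [[2.9,-4.4,0],-0.058,0]
    - [[3.6,-4.3,0],-0.059,0]
    - [[4.2,-4.1,0],-0.06,0]
    - [[4.7,-3.9,0],-0.062,0]
    - [[5.4,-3.7,0],-0.061,0]
    - [[5.9,-3.3,0],-0.061,0]
    - [[6.4,-2.8,0],-0.061,0]
    - [[6.8,-2.5,0],-0.061,0]
    - [[7.1,-2.0,0],-0.059,0]
    - [[7.3,-1.6,0],-0.058,0]
    - [[7.5,-1.1,0],-0.057,0]
    - [[7.6,-0.6,0],-0.054,0]
    - [[7.5,-0.2,0],-0.053,0]
    - [[7.3,0.2,0],-0.049,0]

```text
time_s: 19.12
eef_pos: [0.5012, -0.0985, 0.0933]
eef_rot: [0.0, 0.842, 0.54, 0.0]
wrist_force: [-0.4, -0.7, -1.6]
opening: 0.146
grasp_force: 60.0
```

Request:
servo_tool:
  commands:
    - [[7.2,0.5,0],-0.048,0]
    - [[6.8,0.8,0],-0.044,0]
    - [[6.5,1.1,0],-0.041,0]
    - [[6.1,1.2,0],-0.038,0]
    - [[5.5,1.3,0],-0.035,0]
    - [[5.1,1.3,0],-0.031,0]
    - [[4.5,1.4,0],-0.027,0]
    - [[4.0,1.2,0],-0.024,0]
    - [[3.4,1.2,0],-0.021,0]
    - [[2.9,1.1,0],-0.017,0]
    - [[2.3,0.9,0],-0.014,0]
    - [[1.9,0.7,0],-0.011,0]
    - [[1.3,0.5,0],-0.009,0]
    - [[1.0,0.4,0],-0.005,0]
    - [[0.6,0.3,0],-0.004,0]
    - [[0.3,0.1,0],-0.002,0]
    - [[0.1,0.1,0],-0.001,0]
    - [[0,0,0],0,0]
    - [[0,0,0],0,0]
    - [[0,0,0],0,0]

```text
time_s: 21.62
eef_pos: [0.5299, -0.0446, 0.0933]
eef_rot: [-0.0, 0.728, 0.685, 0.0]
wrist_force: [-0.1, -0.2, -2.3]
opening: 0.149
grasp_force: 60.0
```

Run:
```python
from dm import *
o=ctrl.get_obs();print(o['eef_pos'],yaw(o['eef_rot']),o['time_s'],o['grasp_force'])
s=grab('scene');t=grab('top')
cv2.imwrite('pics/s7.png',cv2.resize(cv2.cvtColor(s['color'][130:300,200:420],cv2.COLOR_RGB2BGR),None,fx=3,fy=3))
cv2.imwrite('pics/t7.png',cv2.resize(cv2.cvtColor(t['color'][140:240,90:250],cv2.COLOR_RGB2BGR),None,fx=4,fy=4))
for c,n in((t,'top'),(s,'scene')):
    try: dish(c,(.5365,.0407),.055,.1,-.06,n)
    except Exception as e: print(n,e)
```

```text
[ 0.52989926 -0.04460672  0.09328391] 1.5097641719416337 21.625 60.040998458862305
top cen [0.5305 0.039 ] r 0.0472 lip 0 nan  tilt deg [-3.81 -0.21] cone 0.228 z0 0.0635
top bead [[nan nan nan]] 0
scene cen [0.5392 0.0398] r 0.0496 lip 35 -0.078 [0.5982 0.036  0.0757] tilt deg [1.63 0.31] cone 0.264 z0 0.0604
scene bead [[0.5333 0.0382 0.0704]] 38
  return _methods._mean(a, axis=axis, dtype=dtype,
  ret = ret.dtype.type(ret / rcount)
dm.py:14: RuntimeWarning: Mean of empty slice.
  lab=np.argwhere(b.reshape(384,512))[:,::-1].mean(0); print(tag,'bead',plane(c,[lab],f[3]+.010).round(4),b.sum())
  ret = um.true_divide(
```

View pics/s7.png

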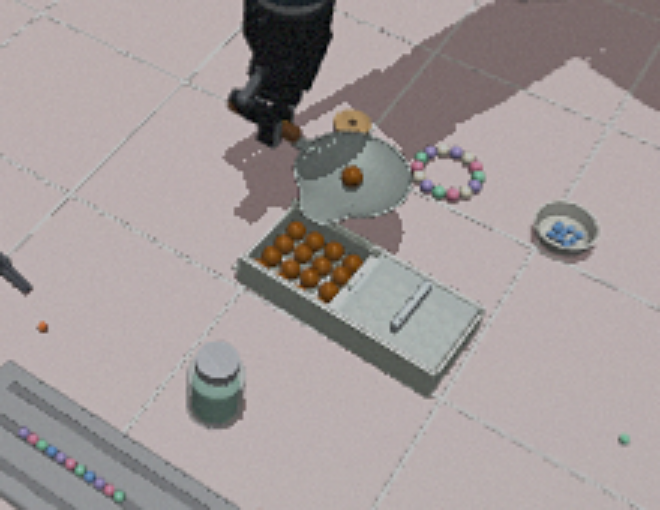

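View pics/t7.png

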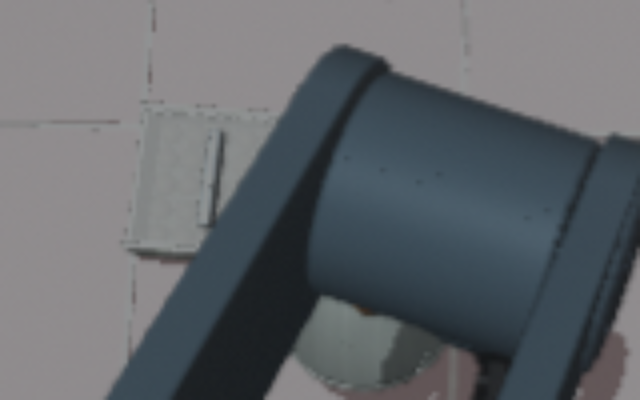

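The dish sits at the near long side with its lip tip at about crop (328, 222), facing the open amber compartment. The bead is at (352, 176) and nothing else has moved. The top view is blocked by the arm. I'll cross-check the lip tip against the compartment in the scene view.

Run:
```python
from dm import *
s=grab('scene');P=depthpts(s).reshape(-1,3);cc=np.array([.6025,.0368])
d=P[:,:2]-cc;m=(abs(d[:,0])<.05)&(abs(d[:,1])<.04)&(P[:,2]>.062)&(P[:,2]<.1)
print('lip tip',P[m][:,0].max() if m.any() else 0,P[m].mean(0),m.sum())
print('ray',plane(s,[[309.3,204]],.077))
# case outline in scene at rim height
for uv in ([237,263],[437,391],[482,311]): print(uv,plane(s,[[uv[0]/3+200,uv[1]/3+130]],.036))
dish(s,(.5365,.0407),.055,.1,-.06,'scene')
# expected case corners
ex=np.array([np.cos(-.0595),np.sin(-.0595)]);ey=np.array([-ex[1],ex[0]])
for a,b in((45,-100),(45,100),(-45,100)):print(np.array([605.6,90.7])+a*ex+b*ey)
print(ctrl.get_obs()['dq'].round(4))
```

```text
lip tip 0.6045782500343595 [0.57489029 0.03596026 0.07253063] 262
ray [[0.59929573 0.05089604 0.077     ]]
[237, 263] [[ 0.65488803 -0.00484056  0.036     ]]
[437, 391] [[0.67182246 0.19850161 0.036     ]]
[482, 311] [[0.57714645 0.19501007 0.036     ]]
scene cen [0.5388 0.0399] r 0.0494 lip 37 -0.059 [0.5985 0.0364 0.0763] tilt deg [1.46 0.42] cone 0.256 z0 0.0606
scene bead [[0.5337 0.0386 0.0706]] 34
[644.573878   -11.79896016]
[656.46685775 187.84711927]
[566.626122   193.19896016]
[ 0.0009  0.0005 -0.0005  0.0002 -0.0007 -0.0017]
```

The scene-view pixel picks suggest the case may be offset by a few mm, so I'll check that against the case's outer walls in depth in both views.

Run:
```python
from h import *
import pickle
S=pickle.load(open('scene.pkl','rb'));T=pickle.load(open('top.pkl','rb'))
ex=np.array([np.cos(-.0595),np.sin(-.0595)]);ey=np.array([-ex[1],ex[0]]);cc=np.array([.6056,.0907])
for n,c in(('scene',S),('top',T)):
    P=depthpts(c).reshape(-1,3);a=(P[:,:2]-cc)@ex*1000;b=(P[:,:2]-cc)@ey*1000;z=P[:,2]*1000
    near=(abs(a)<70)&(abs(b)<125)
    print(n,'table z',np.median(z[near&(z<6)&(z>-10)]))
    for nm,u,v,lim in(('+x',a,b,85),('-x',-a,b,85),('+y',b,a,35),('-y',-b,a,35)):
        # outer wall extent: per-bin max of points above 25mm
        e=[]
        for k in np.linspace(-lim,lim,9)[:-1]:
            m=near&(v>k)&(v<k+lim/4)&(z>24)&(z<45)
            if m.sum()>3:e.append(np.percentile(u[m],97))
        m=near&(abs(v)<lim)&(z>8)&(z<28)&(u>(35 if lim==85 else 90))
        print(nm,'rim edges',np.round(e,1),'wall face',m.sum(),np.median(u[m]).round(1) if m.any() else '')
```

```text
scene table z -0.8322067697566122
+x rim edges [47.9 48.2 47.8 47.5 47.8 48.7 47.9 48.1] wall face 269 47.3
-x rim edges [39.9 39.6 38.8 38.8 40.6 40.9 41.7 41.4] wall face 132 39.4
+y rim edges [ 75.8 100.5 100.8  41.3 100.3 101.1  35.7  99.2] wall face 84 98.8
-y rim edges [92.  92.5 93.5 95.3 93.6 93.7 90.7 90.8] wall face 7 98.8
top table z 1.4462022012601243
+x rim edges [41.7 42.1 42.8 42.  44.3 44.6 43.9 44.7] wall face 54 41.5
-x rim edges [43.1 43.6 43.9 43.1 44.8 44.8 44.6 44.6] wall face 76 44.6
+y rim edges [97.7 98.1 97.9 99.3 98.1 98.5 98.4 98.4] wall face 108 97.6
-y rim edges [94.6 94.4 95.7 94.9 94.3 95.6 94.6 92.5] wall face 29 97.6
```

```bash
python3 -c "
from bench import ctrl
print(ctrl.hand_in())"
```

```text
the job is handed in; nothing more can be done
None
```

I handed the job in with the cover snapped fully open and the dish held still over the amber compartment; the lip tip is within about 5 mm of its middle and about 40 mm above the rim, the dish is level within about 2° and the bead is in its middle, though the hand-in gave no verdict and the arm blocked the top camera, so these rest on the scene camera alone.

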